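# Lift the loaded weighing carrier off the scale and hold it level

## Task

The scale has to be zeroed: take the weighing carrier by its wooden grip bar, lift it with the moon cake on it straight up off the scale pan, and finish still holding it steady and level about 10 cm above the pan, touching nothing else. The cake lies loose on the carrier, mostly towards one end, so hold the bar over the balance point, keep the carrier level all the way and the cake on it; do not put it down or let go at the end. Be gentle: squeeze the bar with no more than about 20 N, do not press down on the scale, and leave the cake and everything else on the table alone.

Things in the scene. Friction and masses are not known exactly. Their poses are not given: they have to be found in the camera images.
- carrier_grip (a point): Centre of the carrier's straight wooden grip bar, 166 mm long (y), 14 mm wide (x), 18 mm high (z), 101 mm above the tray's underside, over the middle of the tray. Pinch it from above across its 14 mm, fingers closing along x. Axes are the carrier's: x across the tray, y along the bar, z up. The empty carrier weighs 0.24 kg and balances at the bar's centre.
- carrier: Weighing carrier: shallow steel tray, 104 mm (x) by 230 mm (y), deck 4 mm thick, rim 12 mm high, with a wire bow rising at both ends to the wooden bar. Origin: centre of its underside; z up. It stands loose on the scale pan, turned a little against the scale.
- sample_mid (a point): Centre, half-way up, of the moon cake lying loose on the carrier's deck under the bar, up to 65 mm from the middle along y, either way: round, fluted, golden, 75 mm across, 32 mm high, 0.11 kg (10 percent more or less). The loaded carrier's balance point lies 0.32 of the way from the bar's centre towards the cake, along the bar. Gap from cake top to bar: 56 mm.
- sample: The same moon cake; origin at the centre of its underside.
- pan (a point): Centre of the upper face of the scale's square pan (185 mm in the scale's x, 204 mm in its y), 70 mm above the table; z up. The carrier stands on it, its centre within some 20 mm of this point.
- scale: Grey-white electronic bench scale, 282 mm (x) by 222 mm (y) and 70 mm high, fixed on the table, its display on the side of its -x; origin at the centre of its underside.
- stamp: Bystander: black self-inking stamp, 36 x 62 mm, 97 mm high, standing on the table right of the scale; origin at its underside. Leave alone.
- plate: Bystander: cream-white round pattern plate, 56 mm across, 11 mm high, left of the scale; origin at its underside. Leave alone.
- mould: Bystander: hand press with a round head on a stem, 69 mm across, 169 mm high, left of the scale; origin at its underside. Leave alone.
- cake_loose: Bystander: another moon cake, 73 mm across, 33 mm high, lying on the table right of the scale; origin at its underside. Leave alone.
- roll: Bystander: tape roll lying flat, 103 mm across, 49 mm high, on the table right of the scale; origin at its underside. Leave alone.
There are look-alikes about, which are no part of the job. Leave any blue look-alike of the sample alone.

How it is judged:
By the outcome, as a careful person would: the job done as asked, in the order asked, and still so for the second after the job is handed in, while the arm keeps its last pose, push and grip.
It also fails if it takes over 32 s, if anything falls off the work surface, if the arm or the gripper's body presses on something with over 40 N, if the wrist force passes 120 N, or if a joint passes its speed limit or range.

## Robot

A 7-joint arm with a two-finger parallel gripper is mounted at the origin on a cart in front of the work surface, level with it; the furniture and walls round the work are solid. World frame = base frame: x ahead of the robot, y to its left, z up, the work surface at z = 0. Lengths are in m, angles in rad, forces in N, time in s.
With the tool pointing down it reaches from about 0.425 to 0.925 m from the base axis. Payload 6.8 kg.
Tool frame: the origin (TCP) lies on the centre line of the jaws, within the pads' length; the fingertips stand 8 mm ahead of it and the grasp point (between the pads) lies 11 mm behind it (r.finger_overhang is the distance from the TCP to the fingertips, in m); x points along the fingers, z is the direction in which the jaws open and shut, and the axes are right-handed (so a half turn about x gives the same grasp; the last joint's range is limited). The gripper opens to 85 mm and grips with 20 to 120 N. Pads are 22 mm wide; open, the fingers measure 114 mm over their backs; the gripper's body (76 mm by 85 mm) begins 54 mm behind the grasp point. The pads swing forward as they close: fully open they stand 13 mm farther back than shut.
Start: joints at [1.204, 0.477, 0.022, 1.555, -0.011, 1.109, -0.083], TCP at [0.173, -0.653, 0.239] pointing down, gripper open.
Joint ranges: [-2.96, 2.96], [-0.34, 2.1], [-1.41, 1.46], [0.24, 2.44], [-1.37, 4.51], [0.17, 1.92], [-2.96, 2.96]. Speed limits (rad/s): [2.39, 2.39, 3.14, 3.14, 3.14, 3.14, 3.14].

## Interface

Orientations are given as a rotation vector (axis times angle).
In Python, from bench import r gives the robot as it stands. The module is installed in compiled form; this text tells all that it offers.
- The arm moves only by the tool play_rows, never from a script. Its argument "plan" is a list of rows, each a list of 5 numbers: the opening, from -1 (shut) to 1 (fully open), then the shift along the world's x, y, z in m, then the turn about the world's z in rad. A call has 1 to 10 rows; each row is the pose to reach, as a shift and turn from the pose commanded when the call began; what a row does not reach only later rows make up. A row lasts 1/10 s, in which the tool goes at most 50 mm and 8.59 degrees, less where a joint would pass 70% of its speed; a pose out of reach is approached as far as the arm can. A call with a gripper value outside its range is refused whole. The fingers move at their own pace and stop on an object; "force" is the grip in N (left out, the last holds). Time passes only in rows, so rows that repeat a pose let the fingers close. It gives the time, the measured TCP pose, the force and the opening at its end, in the units of the state.
- r.get_obs(): the state, without advancing time (a new reading comes with each control period).
- r.grab_frame(name): name is "scene" or "top" or "wrist"; returns a dict with "pixels" (420x560x3 uint8, blue, green, red), "z_map" (420x560 float32, m along the optical axis (not along the pixel's ray), 0 where there is no reading), "vfov" (degrees; the focal length in pixels is half the picture's height over the tangent of half this angle, whatever the lens; pixels are square), "cx", "cy" (the principal point, pixels), "D" ([k1, k2, p1, p2, k3] as OpenCV has them; the pictures are not rectified), "R" (3x3) and "t" (3): a world point X has camera coordinates R X + t; the wrist camera has in their place "tool_from_camera" (4x4, takes a point from camera to tool coordinates, whose origin is the TCP and whose axes are the tool frame's). Camera axes: x right, y down, z forward; pixel columns grow to the right and rows downward; lengths in m; the calibration is good to about 2 mm. A picture is of the moment at which its call begins: read the wrist's pose just before it.
- r.hand_in(): hands the job in, once; it reports no verdict.
Trained networks look in a picture, given as the dict that the camera call returned (one of the last four; its "shot" number tells which), for a name from the list of things; names that differ only in an ending like _2 or _b are one class to them, and where a whole thing is asked for, a point or a joint stands for the part that bears it (a point fixed in the world has none). Each returns a list of dicts, best first, with "conf" (0 to 1); they miss things now and then, are a little off and sometimes report something else, mostly with a low value. They report only what shows in the picture. A call takes as long as a camera call. They do not tell look-alikes from the thing itself.
- r.outline_of(picture, label): "mask" (420x560 bool, what is visible of it) and "bbox" ([left, top, right, bottom] as shares, 0 to 1, of the picture: columns of its width, rows of its height, round what is visible of it).
- r.pinpoint(picture, label): "position" ([column, row] as shares, 0 to 1, of the picture: columns of its width, rows of its height: a listed point, or the origin of a listed thing).
The state is a dict: "clock": time; "joints": joint angles; "qvel": joint speeds; "tau": joint torques, N m; "tcp_pos": TCP position; "orientation": TCP orientation; "contact_force": force on the tool from outside, world axes, zero at the start; "moment": the same for the moment, N m; "grip_width": finger opening in m.
Only numpy, scipy, OpenCV 4.12 (cv2) and the standard library are available. Lean on these libraries where they do the work, as an engineer would, in place of code of your own. Each camera call takes 0.05 s, during which the arm holds its last target.

## Working session

There is one attempt and no reset: what is moved stays moved. The work goes in short steps, Python scripts to look and compute and a tool call to move; the robot and the scene stay as the last step left them, time stands still between calls to the robot, and variables do not carry over. Pictures are saved under pics/ and viewed, and the job is handed in when it is done.

Besides the shell and the picture viewer there is one more tool, called after "Call:" by a JSON object that holds its "op" and its "data", one argument or row to a line. play_rows: Moves the arm, as the interface text tells. Its arguments: {"type":"object","properties":{"plan":{"type":"array","items":{"type":"array","items":{"type":"number"}}},"force":{"type":"number"}},"required":["plan"]}

```bash
mkdir -p pics; cat > h.py <<'E'
import numpy as np, cv2, json
from bench import r
from scipy.spatial.transform import Rotation as Ro
def K(f):
    h=f["pixels"].shape[0]; fl=h/2/np.tan(np.radians(f["vfov"])/2)
    return np.array([[fl,0,f["cx"]],[0,fl,f["cy"]],[0,0,1]])
def cam(f,obs=None):
    if "R" in f: return np.array(f["R"]),np.array(f["t"])
    T=np.eye(4);T[:3,:3]=Ro.from_rotvec(obs["orientation"]).as_matrix();T[:3,3]=obs["tcp_pos"]
    W=T@np.array(f["tool_from_camera"]); Rw=W[:3,:3].T
    return Rw,-Rw@W[:3,3]
def rays(f,px):
    return cv2.undistortPoints(np.array(px,float).reshape(-1,1,2),K(f),np.array(f["D"],float)).reshape(-1,2)
def world(f,px,z,obs=None):
    R,t=cam(f,obs);n=rays(f,px);c=np.c_[n,np.ones(len(n))]*np.array(z).reshape(-1,1)
    return (c-t)@R
def cloud(f,mask,obs=None):
    v,u=np.nonzero(mask&(f["z_map"]>0)); return world(f,np.c_[u,v],f["z_map"][v,u],obs)
def tri(vs):
    A=[];b=[]
    for f,p,o in vs:
        R,t=cam(f,o);n=rays(f,[p])[0];d=R.T@np.r_[n,1];d/=np.linalg.norm(d);c=-R.T@t
        M=np.eye(3)-np.outer(d,d);A.append(M);b.append(M@c)
    return np.linalg.solve(sum(A),sum(b))
def proj(f,X,obs=None):
    R,t=cam(f,obs); return cv2.projectPoints(np.array(X,float).reshape(-1,1,3),cv2.Rodrigues(R)[0],t,K(f),np.array(f["D"],float))[0].reshape(-1,2)
E
python3 - <<'E'
from h import *
o=r.get_obs();print({k:np.round(v,3) for k,v in o.items()},r.finger_overhang)
F={}
for n in["scene","top","wrist"]:
    o=r.get_obs();f=r.grab_frame(n);F[n]=(f,o);cv2.imwrite(f"pics/{n}0.png",f["pixels"])
    np.save(f"{n}0.npy",dict(f=f,o=o),allow_pickle=True)
for n in F:
    f,o=F[n]
    for l in["carrier_grip","sample_mid","pan","carrier","sample","stamp","mould"]:
        P=r.pinpoint(f,l)
        print(n,l,[(np.round(np.array(p["position"])*[560,420],1).tolist(),round(p["conf"],2)) for p in P[:3]])
E
```

```text
{'clock': np.float64(0.0), 'joints': array([ 1.204,  0.478,  0.022,  1.556, -0.011,  1.109, -0.083]), 'qvel': array([ 0.001,  0.001,  0.001,  0.001, -0.   ,  0.001,  0.001]), 'tau': array([ 0.0000e+00, -5.9645e+01,  1.6080e+00, -2.8120e+01,  1.2000e-02,
        9.0000e-03,  0.0000e+00]), 'tcp_pos': array([ 0.173, -0.652,  0.238]), 'orientation': array([ 1.018,  1.322, -1.016]), 'contact_force': array([-0.134,  0.094,  1.132]), 'moment': array([-0.038,  0.001,  0.016]), 'grip_width': np.float64(0.085)} 0.008
scene carrier_grip []
scene sample_mid [([213.5, 271.4], 0.97), ([285.5, 305.2], 0.75), ([277.7, 217.1], 0.65)]
scene pan [([271.9, 227.0], 0.74)]
scene carrier [([275.2, 226.5], 0.85)]
scene sample [([221.4, 275.4], 0.62), ([351.7, 218.3], 0.6), ([271.5, 222.9], 0.54)]
scene stamp [([357.5, 218.4], 0.68)]
scene mould [([166.7, 354.1], 0.98), ([276.3, 202.0], 0.21)]
top carrier_grip [([281.4, 184.1], 0.86)]
top sample_mid [([218.3, 181.8], 0.83), ([213.9, 244.2], 0.81), ([289.7, 187.7], 0.51)]
top pan [([282.2, 192.3], 0.84), ([367.8, 239.4], 0.74)]
top carrier [([281.3, 193.8], 0.86)]
top sample [([214.9, 246.9], 0.7), ([289.5, 187.0], 0.63), ([221.9, 180.7], 0.57)]
top stamp [([367.0, 238.6], 0.63)]
top mould [([135.1, 200.4], 0.87)]
wrist carrier_grip []
wrist sample_mid []
wrist pan []
wrist carrier []
wrist sample []
wrist stamp []
wrist mould []
```

View pics/scene0.png

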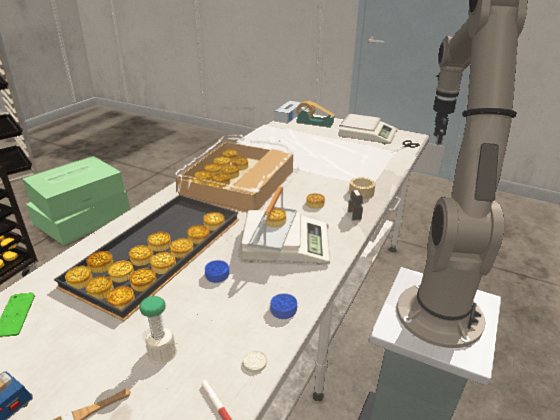

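View pics/top0.png

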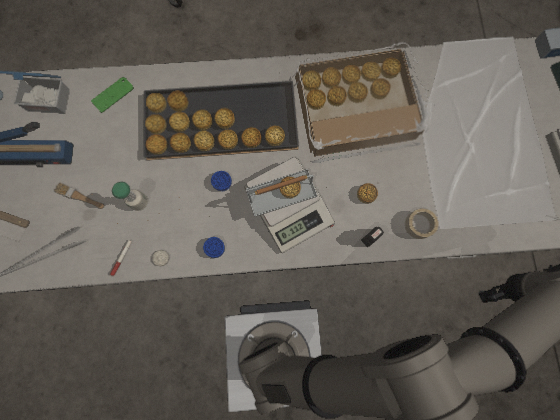

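The top view shows the scale at about (285,200), the carrier on it, its bar at about (281,184), and the sample at (290,188), towards the right end of the bar. The blue look-alikes are at (221,180) and (214,246), clear of the carrier. Next I'll measure from the depth maps.

```bash
python3 - <<'E'
from h import *
D={n:np.load(f"{n}0.npy",allow_pickle=True).item() for n in("scene","top")}
for n in D:
    f=D[n]["f"]; R,t=cam(f); print(n,"cam at",np.round(-R.T@t,3))
f=D["top"]["f"]
m=np.zeros((420,560),bool); m[150:260,230:340]=1
v,u=np.nonzero(m&(f["z_map"]>0)); P=world(f,np.c_[u,v],f["z_map"][v,u])
bar=(P[:,2]>.155)
B=P[bar];print("top bar n",bar.sum(),B.mean(0),B.min(0),B.max(0))
c,s,vt=np.linalg.svd(B-B.mean(0)); print(vt[0],s)
pr=(B-B.mean(0))@vt[0]; print(pr.min(),pr.max(), np.median(B[:,2]))
q=(P[:,2]>.09)&(P[:,2]<.125);print("cake",q.sum(),P[q].mean(0),P[q].min(0),P[q].max(0))
print("hist",np.histogram(P[:,2],bins=np.arange(-.02,.24,.01)))
f=D["scene"]["f"]; m=np.zeros((420,560),bool); m[170:280,235:330]=1
C=cloud(f,m); b=(C[:,2]>.155)&(C[:,0]>.4)&(C[:,0]<.8)&(abs(C[:,1])<.2);B=C[b];print("scene bar",b.sum(),B.mean(0),B.min(0),B.max(0))
for n in D:
    im=D[n]["f"]["pixels"]; a=(slice(150,260),slice(230,340)) if n=="top" else (slice(175,275),slice(230,340))
    cv2.imwrite(f"pics/{n}0c.png",cv2.resize(im[a],None,fx=5,fy=5,interpolation=2))
E
```

```text
scene cam at [0.009 0.944 0.832]
top cam at [ 0.197 -0.048  1.379]
top bar n 295 [ 0.54717539 -0.06773916  0.17529784] [ 0.51881087 -0.17622201  0.15558375] [0.57486565 0.03848978 0.18673663]
[-0.24116243  0.97048428  0.00097652] [0.99173768 0.08607499 0.06437057]
-0.11160336658858068 0.1099157942302514 0.176121392476339
cake 263 [ 0.55352479 -0.09896569  0.10142898] [ 0.51922491 -0.17611601  0.0911004 ] [0.59571261 0.04023259 0.12196071]
hist (array([   9, 4544, 2298,  182,  563,  654,  598,   88, 1134, 1324,   93,
         92,  164,    6,    3,    2,    4,    4,   34,  225,   33,    0,
          0,    0,    0]), array([-0.02, -0.01,  0.  ,  0.01,  0.02,  0.03,  0.04,  0.05,  0.06,
        0.07,  0.08,  0.09,  0.1 ,  0.11,  0.12,  0.13,  0.14,  0.15,
        0.16,  0.17,  0.18,  0.19,  0.2 ,  0.21,  0.22,  0.23]))
scene bar 200 [ 0.54309953 -0.0454731   0.17320092] [ 0.52009544 -0.17052646  0.1551428 ] [0.57619585 0.04557781 0.17996582]
```

```bash
python3 - <<'E'
import numpy as np
from h import *
o=r.get_obs();M=Ro.from_rotvec(o["orientation"]).as_matrix();print(M.round(3))
E
```

```text
[[ 0.     0.967  0.256]
 [-0.     0.256 -0.967]
 [-1.     0.     0.   ]]
```

Call:
{"op": "play_rows", "data": {
  "plan": [
    [1,0.01,0,0.05,0.08],
    [1,0.05,0.03,0.09,0.23],
    [1,0.09,0.07,0.12,0.38],
    [1,0.13,0.11,0.12,0.53],
    [1,0.17,0.15,0.12,0.68],
    [1,0.2,0.19,0.12,0.83],
    [1,0.23,0.23,0.12,0.98],
    [1,0.255,0.27,0.12,1.13],
    [1,0.28,0.31,0.12,1.28],
    [1,0.3,0.35,0.12,1.43]
  ],
  "force": 20
}}

```text
clock: 2.2
tcp_pos: [0.4604, -0.3245, 0.3595]
orientation: [-0.098, 1.568, 0.097]
contact_force: [0.3, -0.1, 0.6]
grip_width: 0.0855
```

View pics/top0c.png

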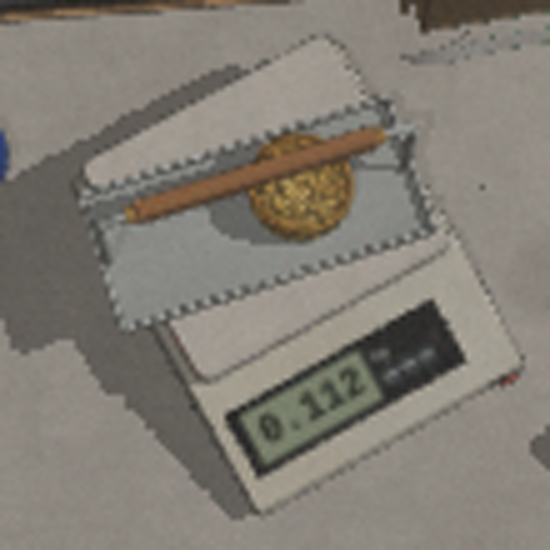

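View pics/scene0c.png

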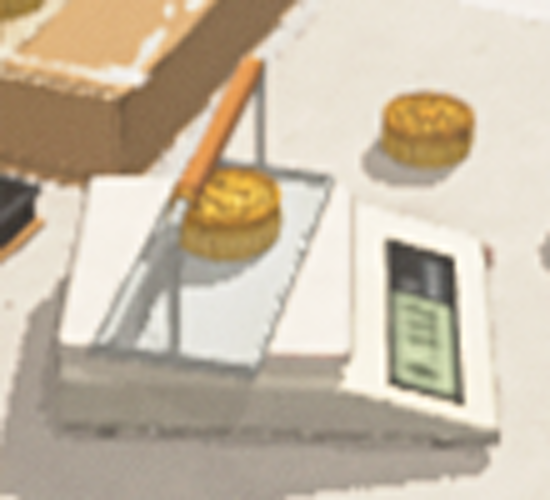

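The top crop shows the wooden bar from about (130,210) to (382,135) and the cake beneath its right half, centred near (302,187). In the scene crop the cake lies under the far (right) end of the bar.

Call:
{"op": "play_rows", "data": {
  "plan": [
    [1,0.02,0.04,0,0.06],
    [1,0.035,0.085,0,0.12],
    [1,0.05,0.13,0,0.12],
    [1,0.065,0.17,0,0.12],
    [1,0.08,0.205,0,0.12],
    [1,0.09,0.235,0,0.12],
    [1,0.09,0.235,0,0.12]
  ]
}}

```text
clock: 2.9
tcp_pos: [0.5505, -0.0853, 0.3597]
orientation: [-0.191, 1.561, 0.195]
contact_force: [-0.4, -0.2, 0.5]
grip_width: 0.0855
```

```bash
python3 - <<'E'
from h import *
o=r.get_obs();f=r.grab_frame("wrist");np.save("wrist1.npy",dict(f=f,o=o),allow_pickle=True)
cv2.imwrite("pics/w1.png",f["pixels"]); print(o["tcp_pos"],o["orientation"],o["clock"])
for l in["carrier_grip","sample_mid","pan","carrier","sample"]:
    print(l,[(np.round(np.array(p["position"])*[560,420],1).tolist(),round(p["conf"],2)) for p in r.pinpoint(f,l)[:3]])
R,t=cam(f,o);print("cam",-R.T@t,R[2])
P=cloud(f,np.ones((420,560),bool),o);b=(P[:,2]>.155)&(P[:,2]<.2)&(P[:,0]>.45)&(P[:,0]<.65)
B=P[b];print(b.sum(),B.min(0),B.max(0),np.median(B,0))
c,s,vt=np.linalg.svd(B-B.mean(0),full_matrices=False);print(vt[0])
E
```

```text
[ 0.55048059 -0.08526649  0.35967261] [-0.19142465  1.56063151  0.1950973 ] 2.9
carrier_grip [([284.8, 166.8], 0.75)]
sample_mid [([379.7, 14.1], 0.88), ([283.3, 179.2], 0.62)]
pan []
carrier [([284.7, 157.3], 0.69)]
sample [([374.5, 16.2], 0.58), ([284.9, 178.4], 0.55)]
cam [ 0.53105848 -0.00715039  0.49455229] [ 0.07976585 -0.30697747 -0.9483682 ]
2476 [ 0.52284497 -0.17162683  0.15841718] [0.58019529 0.04154158 0.18154966] [ 0.54857185 -0.0532537   0.17890167]
[ 0.24066161 -0.97055115  0.01060473]
```

View pics/w1.png

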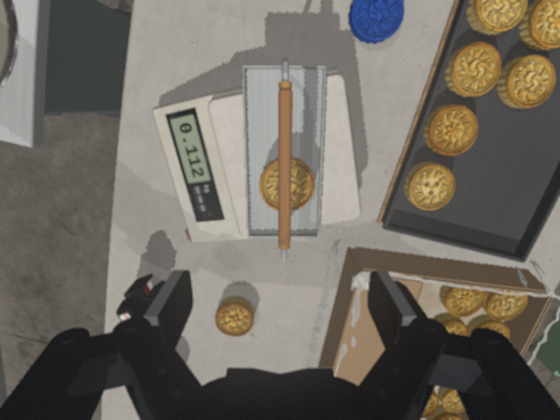

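The wrist view shows the bar upright from (286,82) to (284,248) and the cake under it at about (286,184), with the jaws nearly square to the bar. I'll measure the bar's ends and the cake along the bar, then cross-check with a second view by triangulating.

```bash
cat > meas.py <<'E'
from h import *
def meas(f,o,lo=.155,hi=.2):
    v,u=np.nonzero(f["z_map"]>0);P=world(f,np.c_[u,v],f["z_map"][v,u],o)
    hsv=cv2.cvtColor(f["pixels"],cv2.COLOR_BGR2HSV)[v,u]
    b=(P[:,2]>lo)&(P[:,2]<hi)&(abs(P[:,0]-.55)<.1)&(abs(P[:,1]+.07)<.15)&(hsv[:,1]>90)
    B=P[b]; top=B[B[:,2]>np.percentile(B[:,2],50)-.006]
    c0=top.mean(0);vt=np.linalg.svd(top-c0,full_matrices=False)[2][0]; vt=vt*np.sign(vt[1])
    s=(top-c0)@vt; mid=c0+vt*(s.min()+s.max())/2
    print("bar n",len(top),"ends",s.min(),s.max(),"len",np.ptp(s),"mid",mid.round(4),"dir",vt.round(4),"ztop",np.median(top[:,2]))
    M=Ro.from_rotvec(o["orientation"]).as_matrix()
    print("jaw dir err deg",np.degrees(np.arcsin(M[:,2]@vt/np.linalg.norm(vt))), "tool x",M[:,0].round(4))
    q=(P[:,2]>lo-.061)&(P[:,2]<hi-.065)&(abs(P[:,0]-.55)<.12)&(abs(P[:,1]+.07)<.16)&(hsv[:,1]>70)
    C=P[q];e=np.r_[vt[:2]/np.linalg.norm(vt[:2])];n=np.array([e[1],-e[0]])
    d=C[:,:2]-mid[:2];a=d@e;cc=d@n
    k=(abs(a)<.12)&(abs(cc)<.06);a=a[k];cc=cc[k]
    print("cake n",k.sum(),"along",np.percentile(a,[1,50,99]).round(4),"mid",(np.percentile(a,1)+np.percentile(a,99))/2,"across",np.percentile(cc,[1,99]).round(4),"z",np.percentile(C[k,2],[5,50,95]).round(3))
    return mid,vt
E
python3 - <<'E'
from meas import *
d=np.load("wrist1.npy",allow_pickle=True).item();f,o=d["f"],d["o"]
mid,vt=meas(f,o)
t=np.load("top0.npy",allow_pickle=True).item();ft=t["f"]
print("tri bar", tri([(f,[284.8,166.8],o),(ft,[281.4,184.1],None)]),"cake",tri([(f,[283.3,179.2],o),(ft,[289.7,187.7],None)]))
E
```

```text
bar n 2010 ends -0.09405689818402674 0.08097082983321252 len 0.17502772801723926 mid [ 0.552  -0.0676  0.179 ] dir [-0.2413  0.9704 -0.0016] ztop 0.17915787633890234
jaw dir err deg 0.14290009260014064 tool x [ 0.0012  0.0025 -1.    ]
cake n 1648 along [-0.0635 -0.0315  0.0003] mid -0.03162371887730742 across [-0.0288  0.0386] z [0.1   0.103 0.105]
tri bar [ 0.55405198 -0.06847293  0.15297061] cake [ 0.56097823 -0.09824525  0.07757342]
```

```bash
python3 - <<'E'
from h import *
o=r.get_obs();f=r.grab_frame("wrist");np.save("wrist2.npy",dict(f=f,o=o),allow_pickle=True)
L=r.outline_of(f,"sample")
im=f["pixels"][60:275,225:345]
big=cv2.resize(im,None,fx=4,fy=2.7,interpolation=2)
mid=np.array([.552,-.0676]);e=np.array([-.2413,.9704]);n=np.array([e[1],-e[0]])
R,t=cam(f,o)
def at(px,z):
    nn=rays(f,px);d=np.c_[nn,np.ones(len(nn))]@R;c=-R.T@t
    return c+d*((z-c[2])/d[:,2])[:,None]
for m in L[:4]:
    bb=np.array(m["bbox"])*[560,420,560,420];print(round(m["conf"],2),bb.round())
    if 240<bb[0]<330 and bb[1]>120 and bb[3]<260:
        v,u=np.nonzero(m["mask"])
        P=at(np.c_[u,v],.098)[:,:2]-mid;a=P@e;c=P@n
        print("along",np.percentile(a,[0.5,99.5]),"across",np.percentile(c,[.5,99.5]))
        big2=f["pixels"].copy();big2[m["mask"]]=(255,0,0);cv2.imwrite("pics/w2m.png",cv2.resize(big2[60:275,225:345],None,fx=3,fy=2.7))
# brown bar ends in pixels along its column profile
hsv=cv2.cvtColor(f["pixels"],cv2.COLOR_BGR2HSV)
for row in list(range(74,96,2))+list(range(236,264,2)):
    s=slice(279,292); print(row,f["pixels"][row,285].tolist(),round(float(f["z_map"][row,285]),3),(at([[285,row]],.18)[0,:2]-mid)@e)
cv2.imwrite("pics/w2c.png",cv2.resize(im,None,fx=4,fy=2.7*1,interpolation=2))
E
```

```text
0.84 [351.   0. 408.  38.]
0.56 [261. 152. 317. 205.]
along [-0.0660693   0.00046668] across [-0.03154211  0.04027338]
74 [82, 135, 167] 0.291 0.08654386999420215
76 [80, 133, 166] 0.292 0.08477364519219892
78 [78, 127, 159] 0.293 0.08299841202064934
80 [64, 92, 121] 0.291 0.08121811612091456
82 [76, 107, 146] 0.29 0.07943270284363407
84 [82, 117, 161] 0.291 0.0776421172396055
86 [81, 117, 159] 0.292 0.07584630405064413
88 [81, 117, 160] 0.294 0.07404520770041846
90 [81, 116, 159] 0.294 0.07223877228525606
92 [80, 115, 158] 0.293 0.07042694156491738
94 [82, 116, 159] 0.294 0.06860965895333121
236 [78, 105, 142] 0.341 -0.07844828936152415
238 [80, 111, 144] 0.342 -0.08084222626599381
240 [79, 121, 150] 0.347 -0.08324744191890104
242 [86, 123, 148] 0.347 -0.08566405309911784
244 [122, 131, 136] 0.352 -0.08809217809294169
246 [129, 132, 132] 0.354 -0.09053193672254621
248 [130, 134, 133] 0.353 -0.09298345037504725
250 [135, 139, 139] 0.356 -0.09544684203220041
252 [137, 141, 142] 0.357 -0.0979222363007482
254 [139, 144, 146] 0.36 -0.10040975944343475
256 [142, 150, 155] 0.548 -0.10290953941070638
258 [144, 151, 156] 0.55 -0.10542170587311742
260 [147, 155, 160] 0.55 -0.10794639025446105
262 [147, 154, 158] 0.552 -0.11048372576564576
```

```bash
python3 -c "
import cv2,numpy as np
f=np.load('wrist2.npy',allow_pickle=True).item()['f']['pixels'][65:265,230:340]
cv2.imwrite('pics/w2d.png',cv2.resize(f,None,fx=3,fy=3,interpolation=2))"
```

```text
(no output)
```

View pics/w2d.png

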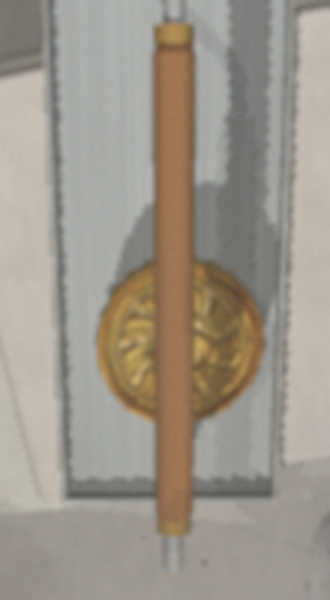

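The crop shows the bar from (173,24) to (174,533), including the brass ends, and the cake disc spanning rows 257–422 and columns 97–264.

```bash
python3 - <<'E'
from h import *
d=np.load("wrist2.npy",allow_pickle=True).item();f,o=d["f"],d["o"];R,t=cam(f,o)
mid=np.array([.552,-.0676]);e=np.array([-.2413,.9704]);n=np.array([e[1],-e[0]])
def at(px,z):
    nn=rays(f,px);d=np.c_[nn,np.ones(len(nn))]@R;c=-R.T@t
    return c+d*((z-c[2])/d[:,2])[:,None]
for z in(.076,.084,.09,.098,.105):
    p=at([[287,150.7],[287,205.7],[262.3,178],[318,178]],z)[:,:2]-mid;print(z,(p@e)[:2],(p@n)[2:])
# model: silhouettes of a cylinder r=.0375 z .074-.106 at along s
for s in(-.02,-.025,-.03,-.035,-.04):
  for rr in(.0375,):
    th=np.linspace(0,6.28,100);X=[]
    for z in(.075,.091,.106):
        q=mid+e*s+.005*n+rr*(np.cos(th)[:,None]*e+np.sin(th)[:,None]*n);X.append(np.c_[q,np.full(100,z)])
    pp=proj(f,np.vstack(X),o);print(s,pp.min(0),pp.max(0))
E
```

```text
0.076 [ 0.00048963 -0.07679999] [-0.03214875  0.04446625]
0.084 [ 0.00157153 -0.07423848] [-0.03168123  0.04346707]
0.09 [ 0.00238296 -0.07231734] [-0.03133059  0.04271769]
0.098 [ 0.00346486 -0.06975583] [-0.03086307  0.04171851]
0.105 [ 0.00441152 -0.0675145 ] [-0.03045399  0.04084423]
-0.02 [260.4399279  137.69031241] [319.65240677 198.58289339]
-0.025 [260.54634164 141.51025786] [319.53001573 202.2495674 ]
-0.03 [260.6522973 145.3044624] [319.40780714 205.88788596]
-0.035 [260.75778946 149.07297063] [319.2857958  209.49799706]
-0.04 [260.86281303 152.81583351] [319.16399591 213.08005199]
```

Call:
{"op": "play_rows", "data": {
  "plan": [
    [1,0.002,0.003,-0.03,0],
    [1,0.004,0.007,-0.065,0],
    [1,0.004,0.007,-0.1,0],
    [1,0.004,0.007,-0.125,0],
    [1,0.004,0.007,-0.14,0],
    [1,0.004,0.007,-0.14,0]
  ]
}}

```text
clock: 3.9
tcp_pos: [0.5522, -0.0847, 0.2175]
orientation: [-0.186, 1.566, 0.187]
contact_force: [-0.3, -0.1, -0.6]
grip_width: 0.0857
```

```bash
python3 - <<'E'
from meas import *
o=r.get_obs();f=r.grab_frame("wrist");np.save("wrist3.npy",dict(f=f,o=o),allow_pickle=True)
cv2.imwrite("pics/w3.png",f["pixels"]);print(o["tcp_pos"],o["contact_force"],o["clock"])
mid,vt=meas(f,o)
g=mid-vt*.011*1
M=Ro.from_rotvec(o["orientation"]).as_matrix()
print("goal",g,"delta",g-o["tcp_pos"],"in tool",M.T@(g-o["tcp_pos"]))
E
```

```text
[ 0.55224524 -0.08469152  0.21748938] [-0.29038176 -0.08810208 -0.5743819 ] 3.9
bar n 5937 ends -0.1013482058423341 0.07511031330124365 len 0.17645851914357774 mid [ 0.5521 -0.0677  0.179 ] dir [-0.2415  0.9704 -0.0031] ztop 0.17920210347589394
jaw dir err deg -0.37550459618586984 tool x [-3.5e-03  5.0e-04 -1.0e+00]
cake n 3389 along [-0.0631 -0.0305  0.0004] mid -0.031364244468411344 across [-0.0295  0.0384] z [0.1   0.103 0.105]
goal [ 0.55471363 -0.07841521  0.17907749] delta [ 0.00246839  0.00627631 -0.03841189] in tool [0.0384061  0.00546965 0.00400158]
```

View pics/w3.png

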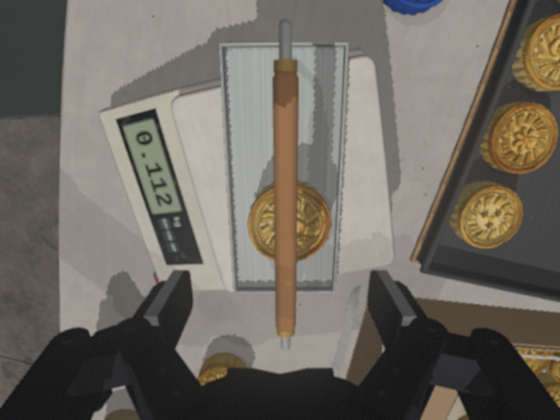

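The closer view agrees: bar from (286,60) to (286,335), cake at (289,222). Measured position is about 6 mm short along y, so I'll correct that and then go down around the bar.

Call:
{"op": "play_rows", "data": {
  "plan": [
    [1,0.0025,0.0065,0,0],
    [1,0.0025,0.0065,0,0],
    [1,0.0025,0.0065,-0.01,0],
    [1,0.0025,0.0065,-0.02,0],
    [1,0.0025,0.0065,-0.02,0],
    [1,0.0025,0.0065,-0.02,0]
  ]
}}

```text
clock: 4.55
tcp_pos: [0.5556, -0.0778, 0.1987]
orientation: [-0.187, 1.564, 0.187]
contact_force: [-0.3, 0.4, 0.1]
grip_width: 0.0855
```

```bash
python3 - <<'E'
from meas import *
o=r.get_obs();f=r.grab_frame("wrist")
cv2.imwrite("pics/w4.png",f["pixels"]);print(o["tcp_pos"],o["contact_force"],o["clock"])
mid,vt=meas(f,o)
g=mid-vt*.011*1
M=Ro.from_rotvec(o["orientation"]).as_matrix()
print("goal",g,"in tool",M.T@(g-o["tcp_pos"]))
E
```

```text
[ 0.55555077 -0.0778318   0.19871417] [-0.31579538  0.36978518  0.08264387] 4.55
bar n 7020 ends -0.10281648739332012 0.07348937134116346 len 0.17630585873448357 mid [ 0.5521 -0.0676  0.179 ] dir [-0.241   0.9705 -0.003 ] ztop 0.1792224622848862
jaw dir err deg -0.31828875005429735 tool x [-1.2e-03  1.0e-04 -1.0e+00]
cake n 3703 along [-0.0631 -0.0306  0.001 ] mid -0.031084818279034466 across [-0.0295  0.0384] z [0.1   0.103 0.105]
goal [ 0.55475088 -0.0782898   0.17907707] in tool [ 0.01963797 -0.00026484 -0.00086347]
```

Call:
{"op": "play_rows", "data": {
  "plan": [
    [1,-0.001,-0.0005,-0.01,0],
    [1,-0.001,-0.0005,-0.02,0],
    [1,-0.001,-0.0005,-0.03,0],
    [1,-0.001,-0.0005,-0.0385,0],
    [1,-0.001,-0.0005,-0.0385,0],
    [1,-0.001,-0.0005,-0.0385,0]
  ]
}}

```text
clock: 5.2
tcp_pos: [0.5549, -0.0781, 0.1605]
orientation: [-0.187, 1.563, 0.187]
contact_force: [-0.2, -0.1, -0.7]
grip_width: 0.0854
```

```bash
python3 - <<'E'
from h import *
o=r.get_obs();f=r.grab_frame("wrist");cv2.imwrite("pics/w5.png",f["pixels"]);print(o["tcp_pos"],o["contact_force"],o["clock"])
E
```

```text
[ 0.55487593 -0.07810855  0.16050187] [-0.20829692 -0.08979729 -0.65633669] 5.2
```

View pics/w5.png

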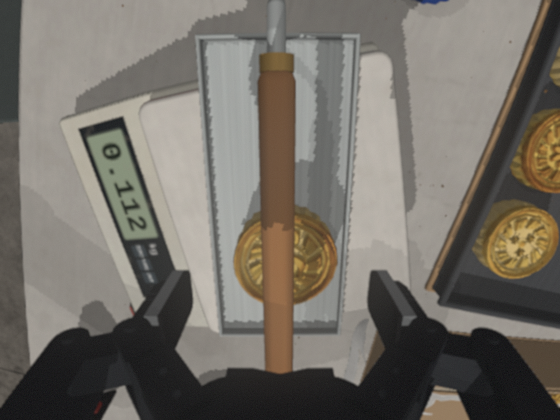

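The bar, at column 278, is centred between the fingers, whose inner edges are at 190 and 370. I'll close at 20 N.

Call:
{"op": "play_rows", "data": {
  "plan": [
    [-1,0,0,0,0],
    [-1,0,0,0,0],
    [-1,0,0,0,0],
    [-1,0,0,0,0],
    [-1,0,0,0,0],
    [-1,0,0,0,0],
    [-1,0,0,0,0],
    [-1,0,0,0,0]
  ],
  "force": 20
}}

```text
clock: 6.05
tcp_pos: [0.5547, -0.0783, 0.1607]
orientation: [-0.187, 1.563, 0.187]
contact_force: [-1.5, -0.5, 1.0]
grip_width: 0.0138
```

Grip width is 13.8 mm, so the bar is held. I'll lift it 15 mm first and check the level.

Call:
{"op": "play_rows", "data": {
  "plan": [
    [-1,0,0,0.002,0],
    [-1,0,0,0.004,0],
    [-1,0,0,0.006,0],
    [-1,0,0,0.009,0],
    [-1,0,0,0.012,0],
    [-1,0,0,0.015,0],
    [-1,0,0,0.015,0],
    [-1,0,0,0.015,0]
  ]
}}

```text
clock: 6.85
tcp_pos: [0.555, -0.0782, 0.1759]
orientation: [-0.187, 1.562, 0.187]
contact_force: [-0.8, 0.7, -4.1]
grip_width: 0.0138
```

```bash
cat > lev.py <<'E'
from h import *
def lev(name):
    o=r.get_obs();f=r.grab_frame("wrist");cv2.imwrite(f"pics/{name}.png",f["pixels"])
    print(o["tcp_pos"].round(4),"F",o["contact_force"].round(2),"M",o["moment"].round(3),"w",o["grip_width"],o["clock"])
    M=Ro.from_rotvec(o["orientation"]).as_matrix();print("toolx",M[:,0].round(4))
    v,u=np.nonzero(f["z_map"]>0);P=world(f,np.c_[u,v],f["z_map"][v,u],o)
    hsv=cv2.cvtColor(f["pixels"],cv2.COLOR_BGR2HSV)[v,u]
    bar=(o["tcp_pos"][2]+.019)
    mid=np.array([.552,-.0676]);e=np.array([-.2413,.9704]);n=np.array([e[1],-e[0]])
    a=(P[:,:2]-mid)@e;c=(P[:,:2]-mid)@n
    k=(abs(P[:,2]-bar)<.02)&(abs(c)<.006)&(a>.01)&(a<.08)
    # robust fits
    def fit(A,y):
        w=np.ones(len(y),bool)
        for _ in range(5):
            x=np.linalg.lstsq(A[w],y[w],rcond=None)[0];rs=y-A@x;w=abs(rs)<max(.0015,2*np.median(abs(rs[w])))
        return x,w.sum()
    x,m=fit(np.c_[a[k],np.ones(k.sum())],P[k,2]);print("bar slope deg",np.degrees(np.arctan(x[0])),"z0",x[1],m)
    zd=bar-.105
    k=(abs(P[:,2]-zd)<.012)&(abs(c)<.045)&(a>-.105)&(a<.105)&(hsv[:,1]<60)
    x,m=fit(np.c_[a[k],c[k],np.ones(k.sum())],P[k,2]);print("deck slope along/across deg",np.degrees(x[:2]),"z",x[2],m)
E
python3 -c "
from lev import *
lev('w6');f=r.grab_frame('scene');cv2.imwrite('pics/s6.png',cv2.resize(f['pixels'][150:290,200:360],None,fx=4,fy=4,interpolation=2))"
```

```text
[ 0.555  -0.0782  0.1759] F [-0.77  0.71 -4.08] M [0.02  0.004 0.022] w 0.013754639538876597 6.85
toolx [ 2.e-04 -0.e+00 -1.e+00]
bar slope deg -0.04143562222895858 z0 0.19466742178071736 5079
deck slope along/across deg [-0.03342572 -0.18145251] z 0.0889107508380843 15972
```

View pics/w6.png

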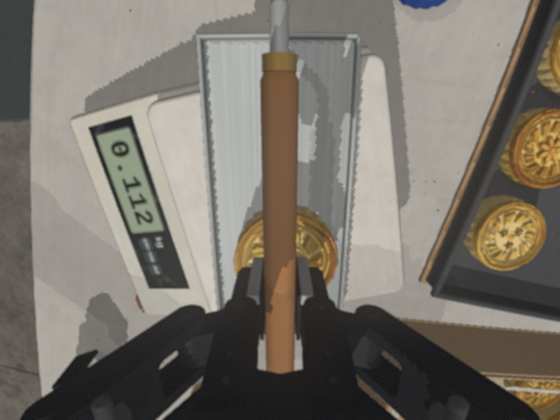

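View pics/s6.png

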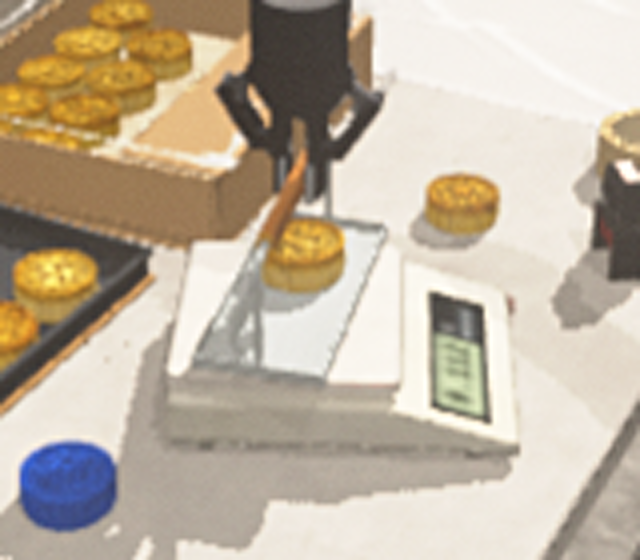

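The carrier is clear of the pan and level within 0.2°, with the cake in place at (286,245). I'll raise it the remaining 85 mm smoothly.

Call:
{"op": "play_rows", "data": {
  "plan": [
    [-1,0,0,0.003,0],
    [-1,0,0,0.009,0],
    [-1,0,0,0.018,0],
    [-1,0,0,0.028,0],
    [-1,0,0,0.038,0],
    [-1,0,0,0.048,0],
    [-1,0,0,0.058,0],
    [-1,0,0,0.068,0],
    [-1,0,0,0.076,0],
    [-1,0,0,0.081,0]
  ]
}}

```text
clock: 7.95
tcp_pos: [0.5552, -0.0782, 0.2578]
orientation: [-0.187, 1.562, 0.187]
contact_force: [0.3, 0.4, -3.8]
grip_width: 0.0139
```

Call:
{"op": "play_rows", "data": {
  "plan": [
    [-1,0,0,0.002,0],
    [-1,0,0,0.004,0],
    [-1,0,0,0.004,0],
    [-1,0,0,0.004,0],
    [-1,0,0,0.004,0],
    [-1,0,0,0.004,0]
  ]
}}

```text
clock: 8.55
tcp_pos: [0.5548, -0.0782, 0.2605]
orientation: [-0.187, 1.563, 0.187]
contact_force: [0.4, -0.1, -4.1]
grip_width: 0.0134
```

```bash
python3 -c "
from lev import *
lev('w7');f=r.grab_frame('scene');cv2.imwrite('pics/s7.png',cv2.resize(f['pixels'][150:290,200:360],None,fx=4,fy=4,interpolation=2))"
```

```text
[ 0.5548 -0.0782  0.2605] F [ 0.41 -0.08 -4.09] M [-0.021  0.031 -0.016] w 0.013423160880056515 8.55
toolx [-4.e-04  1.e-04 -1.e+00]
bar slope deg 0.0004469314097877119 z0 0.27928355728240584 5125
deck slope along/across deg [ 0.00257226 -0.22105178] z 0.1735295405792402 15953
```

View pics/w7.png

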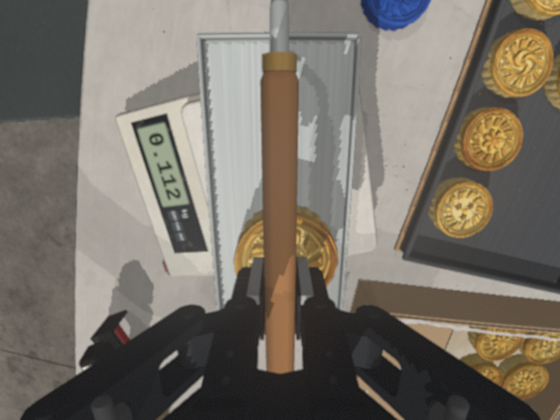

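View pics/s7.png

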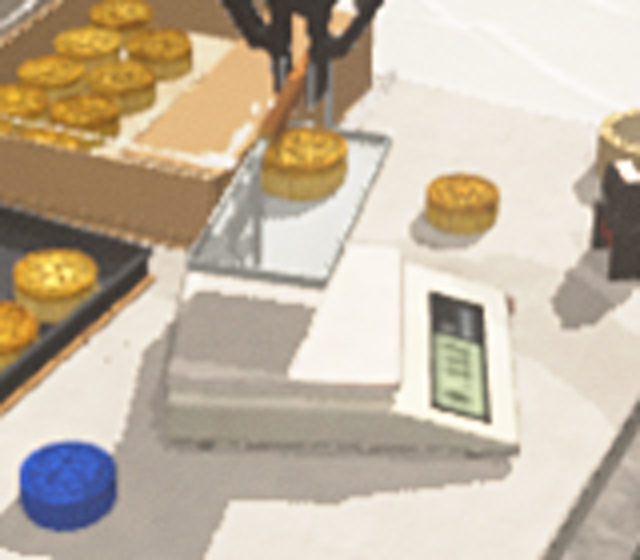

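The carrier hangs free and level. Its deck is at 0.1735 m, so the underside is about 0.10 m above the pan, and the cake hasn't moved, still near (286,245). I'm handing it in.

```bash
python3 -c "
from bench import r
print(r.hand_in()); o=r.get_obs();print(o['clock'],o['tcp_pos'],o['grip_width'])"
```

```text
the job is handed in; nothing more can be done
None
the job is handed in; nothing more can be done
```

I gripped the carrier's bar at 20 N, 11 mm from its centre towards the cake, which is the estimated balance point. I lifted it straight up and handed it in at about 8.6 s, still held.

**Last checks before hand-in:**
- **Height:** the underside was about 100 mm above the pan.
- **Level:** tilt was about 0.0° along the bar and 0.2° across it.
- **Cake:** it had not moved on the deck in the wrist view.
- **Grip:** the opening was steady at 13.4–13.9 mm. The vertical force change was about 4 N, against an expected load of about 3.4 N, with readings noisy by about 1 N.
- **Contact:** the pictures show nothing else touched.

**Disagreements:**
- **Bar position:** the top and scene camera depths put the bar 5–9 mm off in x from the wrist camera. I used the wrist view, and the grip closed centred on the bar.
- **Cake offset:** estimates ranged from 31 to 34 mm, which moves the balance point by only about 1 mm.
- **Undershoot:** one move stopped about 6 mm short along y; I corrected it before going down to the bar.

I could not take a reading after hand-in, so these are the last state I can confirm.

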